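# Step the filter selector to the ring label and start the reading

## Robot

A 7-joint arm with a two-finger parallel gripper is mounted at the origin on the work surface. World frame = base frame: x ahead of the robot, y to its left, z up, the work surface at z = 0. Lengths are in mm, angles in rad, forces in N, time in s.
With the tool pointing down it reaches from about 400 to 900 mm from the base axis. Payload 5.6 kg.
Tool frame: the origin (TCP) lies midway between the tips of the shut fingers; the grasp point (between the pads) lies 19 mm behind it; x points along the fingers, y is the direction in which the jaws open and shut, and the axes are right-handed (so a half turn about x gives the same grasp; the last joint's range is limited). The gripper opens to 92 mm and grips with 3 to 60 N. Pads are 20 mm wide; open, the fingers measure 128 mm over their backs; the gripper's body (75 mm by 189 mm) begins 69 mm behind the grasp point.
Start: joints at [-1.174, 0.468, -0.012, 1.603, 0.006, 1.071, -0.056], TCP at [276.783, 588.133, 214.592] pointing down, gripper open.
Joint ranges: [-2.53, 2.53], [-0.31, 2.02], [-1.57, 1.55], [0.28, 2.44], [-1.29, 4.43], [0.15, 1.84], [-2.92, 2.92]. Speed limits (rad/s): [2.57, 2.57, 3.14, 3.14, 3.14, 3.14, 3.14].

## Interface

Orientations are given as a rotation vector (axis times angle).
In Python, from cell import robot, grip, kin, viewer gives the robot as it stands. Calls block until the motion is done:
- robot.movep(position, orientation): joint-space move of the TCP to a pose.
- robot.servo_line(position, feed=150, rotation=None): straight line of the TCP; rotation=None keeps the orientation; feed is the mean speed in mm/s.
- robot.goto_joints(angles): joint-space move.
- grip(opening, newtons=None): opening from 0.0 (shut) to 1.0 (fully open); newtons is the grip in N (None keeps the last); returns when the fingers have stopped.
- robot.hold(seconds).
- kin.ik(position, orientation): joint angles nearest the present ones, or None.
- robot.observe(): the state.
- viewer.read_camera(name): name is "scene" or "side" or "wrist"; returns the picture (400x640x3 uint8, red, green, blue); there is no depth.
- viewer.camera_info(name): a dict with "camera_matrix" (3x3 intrinsics, pixels), "k1" (the pictures are not rectified: a ray, as slopes to the right and down, at radius r is drawn at 1 + k1 r^2 times it, then the intrinsics apply), "R" (3x3) and "t" (3): a world point X has camera coordinates R X + t. Camera axes: x right, y down, z forward; pixel columns grow to the right and rows downward; lengths in mm; the calibration is good to about 2 mm. A picture is of the moment at which its call begins: read the wrist's pose just before it. camera_info takes no time and is no camera call; for the wrist camera it gives the pose at the moment of the call.
A pose or a line that the arm cannot do raises robot.IKError and nothing moves.
- robot.job_done(): hands the job in, once; it reports no verdict.
Trained networks look in the newest picture that a camera, given by its name, has taken for a name from the list of things; names that differ only in an ending like _2 or _b are one class to them, and where a whole thing is asked for, a point or a joint stands for the part that bears it (a point fixed in the world has none). Each returns a list of dicts, best first, with "confidence" (0 to 1); they miss things now and then, are a little off and sometimes report something else, mostly with a low value. They report only what shows in the picture. A call takes as long as a camera call. They do not tell look-alikes from the thing itself.
- viewer.silhouettes(name, camera): "mask" (400x640 bool, what is visible of it).
- viewer.pinpoint(name, camera): "at" ([x, y, z] in mm, in the coordinates of the camera as it stood for that picture, good to about 4 mm: a listed point, or the origin of a listed thing).
The state is a dict: "t": time; "joints": joint angles; "joint_velocities": joint speeds; "joint_torque": joint torques, N m; "tcp_pos": TCP position; "tcp_rot": TCP orientation; "contact_force": force on the tool from outside, world axes, zero at the start; "wrist_torque": the same for the moment, N m; "grip_width": opening from 0.0 (shut) to 1.0 (fully open).
Only numpy, scipy, OpenCV 4.12 (cv2) and the standard library are available. Lean on these libraries where they do the work, as an engineer would, in place of code of your own. Each camera call takes 0.05 s, during which the arm holds its last target. There are 200 camera calls.

## Task

Set the filter selector on the bench to the position labelled with the ring: push its upright tab sideways with closed fingertips, without pinching it, click by click until it rests pointing at the ring label. Then press the start button on its little box right down and let it come back up. Do not press the button before the selector is set, and leave the loose things on the bench where they stand.

Things in the scene. Friction and masses are not known exactly. Their poses are not given: they have to be found in the camera images.
- selector_unit: the filter selector's fixed white round base plate, 300 mm across and 20 mm thick; origin on the axis of rotation, at the bench surface; z up. In the plate's own frame the home direction is its -x, and a tab at joint value q points along the angle pi + q in that frame.
- selector (a joint): drum angle, rad, 0 at home, growing anticlockwise seen from above, stops at +-1.87. Clicks to rest (within 0.03) at 0 and +-0.6, +-1.2, +-1.8; the labels are at +-0.6 and +-1.2 in an order that differs from start to start, the rest are blank. Starts at home. Past halfway to a click it runs on by itself, up to 0.3 rad, into it. Takes up to about 4 to 8 N at the tab.
- tab (a point): middle of the tab, 82 mm from the axis, 60 mm above the bench. The tab is an upright black fin standing out radially from the rim of the grey drum (110 mm across, top 53 mm above the bench, 6 mm cap in the middle). It reaches 55 to 100 mm from the axis, is 12 mm thick, and stands 32 to 84 mm above the bench. Under and beside it is only the base plate, top at 20 mm.
- tab_aim (a point): point 125 mm from the axis straight out along the tab, turning with it: it lies over the middle of a label (within a few mm) when the tab rests pointing at that label. Nothing solid is there.
- tab_left: one 6 mm leaf of the tab, with the face that is pushed to turn it anticlockwise seen from above; its origin lies on the axis of rotation (for the contact rule only)
- tab_right: the other 6 mm leaf of the tab, with the face that is pushed to turn it clockwise seen from above; its origin lies on the axis of rotation (for the contact rule only)
- start_button (a joint): travel of the start button, m: 0 up, 0.006 fully down; a spring, fully down takes about 5 N, comes back up by itself
- start_button_top (a point): centre of the top of the black round start button, 36 mm across, facing up, on a white box 90 x 90 x 35 mm fixed to the bench to one side of the selector (left or right). Button top 57 mm above the bench, its round grey housing (52 mm across) 10 mm lower.
- label_ring: label: flat dark inlay 2 mm thick in the top of the base plate, shaped as a ring, 44 mm outside and 24 mm inside diameter; origin at its middle, 125 mm from the axis
- label_square: label: flat dark inlay 2 mm thick in the top of the base plate, shaped as a solid square, 34 mm; origin at its middle, 125 mm from the axis
- label_triangle: label: flat dark inlay 2 mm thick in the top of the base plate, shaped as a solid triangle, about 36 x 44 mm; origin at its middle, 125 mm from the axis
- label_cross: label: flat dark inlay 2 mm thick in the top of the base plate, shaped as a cross, 44 mm, arms 11 mm wide; origin at its middle, 125 mm from the axis
- stirrer: navy-blue stirrer with a steel plate, 120 x 140 x 67 mm, fixed, on the other side of the selector from the start box; not used
- vial: bystander, loose: small capped glass vial, 24 mm across, 50 mm tall, standing loose on the selector's base plate behind the drum; origin at the centre of its underside
- weight: bystander, loose: steel balance weight, 26 mm across, 38 mm tall, standing loose on the selector's base plate behind the drum; origin at the centre of its underside
- beaker: bystander, loose: clear beaker, 66 mm across, 90 mm tall; origin at the centre of its underside
- bottle: bystander, loose: amber bottle, 70 mm across, 160 mm tall; origin at the centre of its underside
- cuvette_tray: bystander, loose: white divided cuvette tray, 60 x 80 x 35 mm; origin at the centre of its underside
- screwdriver: bystander, loose: screwdriver 160 mm long, lying along its x axis; origin on its length, at the underside
- jar: bystander, loose: white jar, 60 mm across, 70 mm tall; origin at the centre of its underside
Mind the look-alikes: they are no part of the job. Leave any pink look-alike of the part that bears start_button alone.

How it is judged:
By the outcome, as a careful person would: the job done as asked, in the order asked, and still so for the second after the job is handed in, with the robot touching nothing.
It also fails if it takes over 58 s, if anything falls off the work surface, if the arm or the gripper's body presses on something with over 40 N, if the wrist force passes 120 N, or if a joint passes its speed limit or range.

## Working session

There is one attempt and no reset: what is moved stays moved. The work goes in short steps, each a Python script; the robot and the scene stay as the last script left them, time stands still between calls to the robot, and variables do not carry over. Pictures are saved under pics/ and viewed, about 8 in all and at most 12, crops included, and the job is handed in when it is done.

```bash
mkdir -p pics; cat > h.py <<'E'
from cell import robot, grip, kin, viewer
import numpy as np, cv2
def snap(n,f):
    im=viewer.read_camera(n); cv2.imwrite('pics/'+f,im[:,:,::-1]); return im
def pp(name,cam):
    i=viewer.camera_info(cam);R=np.array(i['R']);t=np.array(i['t'])
    return [(round(d['confidence'],2),(R.T@(np.array(d['at'])-t)).round(1),proj(R.T@(np.array(d['at'])-t),cam)) for d in viewer.pinpoint(name,cam)]
def proj(X,cam):
    i=viewer.camera_info(cam);c=np.array(i['R'])@np.array(X,float)+np.array(i['t'])
    s=c[:2]/c[2];s=s*(1+i['k1']*(s@s));K=np.array(i['camera_matrix'])
    return (K[:2,:2]@s+K[:2,2]).round(0)
E
python3 - <<'E'
from h import *
print(robot.observe()['tcp_rot'])
a=snap('scene','a.png');b=snap('side','b.png')
cv2.imwrite('pics/ab.png',cv2.resize(np.vstack([a,b])[:,:,::-1],None,fx=.75,fy=.75))
for c in ['scene','side']:
  for n in ['selector_unit','tab','tab_aim','start_button_top','label_ring','label_square','label_triangle','label_cross','vial','weight','beaker','bottle','cuvette_tray','jar','stirrer']:
    print(c,n,pp(n,c)[:3])
E
```

```text
[ 0.34360076  1.54340074 -0.3463122 ]
scene selector_unit [(0.77, array([ 5.895e+02, -4.260e+01, -2.000e-01]), array([292., 232.]))]
scene tab [(0.58, array([513.3, -23.2,  59.4]), array([290., 199.]))]
scene tab_aim []
scene start_button_top [(0.65, array([527. , 302.3,  58.7]), array([395., 176.])), (0.55, array([378.9, 250.3,  57.3]), array([363., 144.])), (0.54, array([507.6, 451.7,  59.5]), array([438., 159.]))]
scene label_ring [(0.49, array([ 514.1, -138.4,   19.6]), array([254., 216.]))]
scene label_square [(0.61, array([509.1,  52.6,  22.2]), array([315., 198.])), (0.4, array([527.3, 303.9,  59.2]), array([396., 176.])), (0.28, array([ 705.2, -280.4,   -1. ]), array([220., 288.]))]
scene label_triangle [(0.41, array([470.8, -75.9,  19.9]), array([271., 199.]))]
scene label_cross [(0.59, array([ 662.5, -122.3,   19. ]), array([271., 257.])), (0.57, array([583.3,  80.9,  20.2]), array([331., 216.]))]
scene vial [(0.52, array([ 660.3, -125.1,   19.6]), array([270., 256.]))]
scene weight [(0.45, array([695. , -26.3,  20. ]), array([306., 257.]))]
scene beaker [(0.7, array([717.8
[... 1280 characters left out ...]
ray([580.6,  78.7,  22.2]), array([315., 203.])), (0.17, array([514.9,  54.9,  19.6]), array([298., 220.]))]
side vial [(0.48, array([ 668.5, -123.3,   22.7]), array([394., 239.]))]
side weight [(0.46, array([696.6, -24.9,  23.4]), array([377., 209.]))]
side beaker [(0.63, array([720.3, 279.3,   1.4]), array([316., 150.]))]
side bottle [(0.63, array([ 707.6, -286.8,    1.2]), array([455., 285.]))]
side cuvette_tray [(0.58, array([ 354.7, -174.1,   -2.4]), array([292., 328.])), (0.31, array([696.6, -26.1,  23.7]), array([377., 209.]))]
side jar [(0.75, array([ 6.609e+02,  4.267e+02, -3.000e-01]), array([274., 133.]))]
side stirrer [(0.74, array([ 502.1, -296.3,    5.1]), array([388., 336.]))]
```

View pics/ab.png

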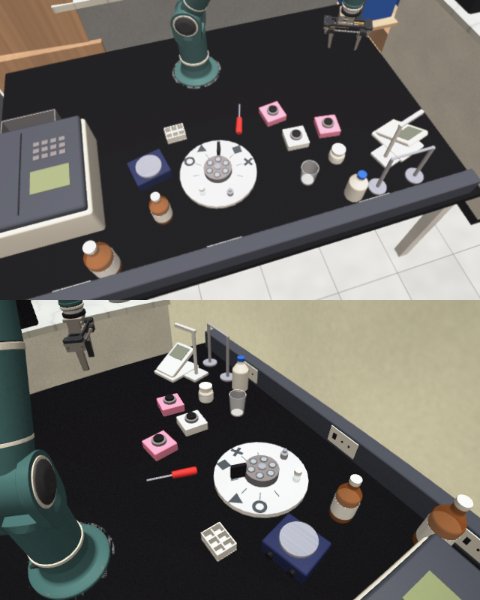

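The combined picture (scale 0.75) puts the ring at scene px (254,216), left of the tab. The white box is at scene (395,176) and its pink look-alikes are at (363,144) and (438,159). White fits the description, so I'm confirming the ring and the box in one crop.

```bash
python3 - <<'E'
import cv2
a=cv2.imread('pics/a.png')
cv2.imwrite('pics/c.png',cv2.resize(a[125:285,230:480],None,fx=3.2,fy=3.2,interpolation=cv2.INTER_CUBIC))
from h import *
from scipy.spatial.transform import Rotation as Ro
C=np.array([591,-43.5]);H=np.radians(163.2)
for s in (1,-1):
  for q in (-.45,.3,1.1):
    th=H+q;u=s*np.array([np.cos(th),np.sin(th),0]);R=np.c_[[0,0,-1],u,np.cross([0,0,-1],u)]
    p=[*(C+85*np.array([np.cos(th),np.sin(th)])),48]
    j=kin.ik(p,Ro.from_matrix(R).as_rotvec());print(s,q,None if j is None else np.round(j,2))
E
```

```text
1 -0.45 [-0.08  0.51 -0.01  2.01  0.01  0.62  2.3 ]
1 0.3 [-0.9   1.01  1.34  2.11 -1.16  1.11 -2.08]
1 1.1 [-0.66  0.84  1.11  2.03 -0.97  0.94 -1.35]
-1 -0.45 [-0.52  0.55  0.54  2.04 -0.46  0.66 -0.42]
-1 0.3 [-0.34  0.51  0.45  2.09 -0.37  0.62  0.37]
-1 1.1 [-0.18  0.55  0.4   2.   -0.33  0.66  1.24]
```

View pics/c.png

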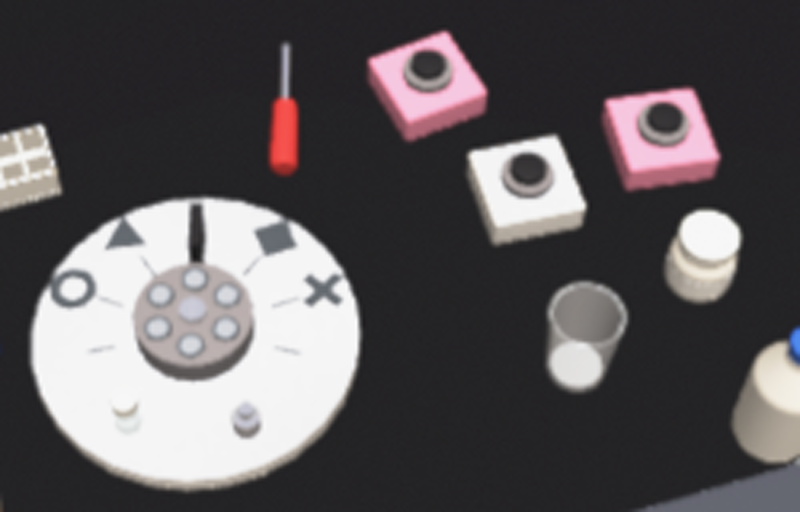

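The crop shows the ring at (72,288), two clicks anticlockwise (q=+1.2) with the triangle on the way. The white box's button is at crop (527,172), and the two pink boxes beside it stay untouched. Next I move in and push the first click.

```bash
cat >> h.py <<'E'
from scipy.spatial.transform import Rotation as Ro
C=np.array([591,-43.5]);H=np.radians(163.2)
def pose(q,z,r=85):
    th=H+q;e=np.array([np.cos(th),np.sin(th),0]);u=-e
    R=np.c_[[0,0,-1],u,np.cross([0,0,-1],u)]
    return np.r_[C+r*e[:2],z],Ro.from_matrix(R).as_rotvec()
def arc(a,b,feed=60,step=.1):
    for q in np.linspace(a,b,max(2,int(abs(b-a)/step)+1))[1:]:
        p,r=pose(q,46); robot.servo_line(p,feed=feed,rotation=r)
        o=robot.observe();print('q %.2f F %s t %.1f'%(q+.186,np.round(o['contact_force'],1),o['t']))
def tabang(cam='scene'):
    viewer.read_camera(cam)
    for n in('tab','tab_aim'):
        for c,X,px in pp(n,cam)[:2]: print(cam,n,c,X,px,'q=%.2f'%((np.arctan2(*(X[:2]-C)[::-1])-H+np.pi)%(2*np.pi)-np.pi))
E
python3 - <<'E'
from h import *
grip(0.0,20)
p,r=pose(-.5,230); robot.movep(p,r)
print(robot.observe()['t'])
p,r=pose(-.5,110); robot.servo_line(p,feed=200)
p,r=pose(-.5,46); robot.servo_line(p,feed=100)
arc(-.5,.27)
snap('scene','d.png');snap('side','e.png');w=snap('wrist','w.png')
tabang('scene');tabang('side')
a=cv2.imread('pics/d.png')[150:300,200:440];b=cv2.imread('pics/e.png')[150:300,230:470]
cv2.imwrite('pics/de.png',np.vstack([cv2.resize(np.hstack([a,b]),(800,250)),cv2.resize(w[:,:,::-1],(800,500))[:340]]))
E
```

```text
5.1833
q -0.20 F [ 0.1  0.3 -0. ] t 7.0
q -0.09 F [ 0.9 -0.   0.6] t 7.3
q 0.02 F [0.4 0.2 0.7] t 7.7
q 0.13 F [-0.   3.4  0.8] t 8.0
q 0.24 F [-0.1  1.4  0.5] t 8.3
q 0.35 F [0.4 0.2 0.4] t 8.6
q 0.46 F [ 0.6 -0.2 -0.2] t 8.9
scene tab 0.7 [511.5 -69.5  61.9] [275. 202.] q=0.61
scene tab_aim 0.86 [466.6 -83.2  19.8] [268. 199.] q=0.60
scene tab_aim 0.63 [ 7.174e+02  2.770e+02 -1.000e-01] [409. 240.] q=-1.65
side tab 0.96 [512.9 -66.8  60.9] [327. 241.] q=0.58
side tab 0.37 [ 353.6 -172.     1. ] [291. 327.] q=0.79
side tab_aim 0.85 [472.  -81.2  20.2] [315. 265.] q=0.60
```

View pics/de.png

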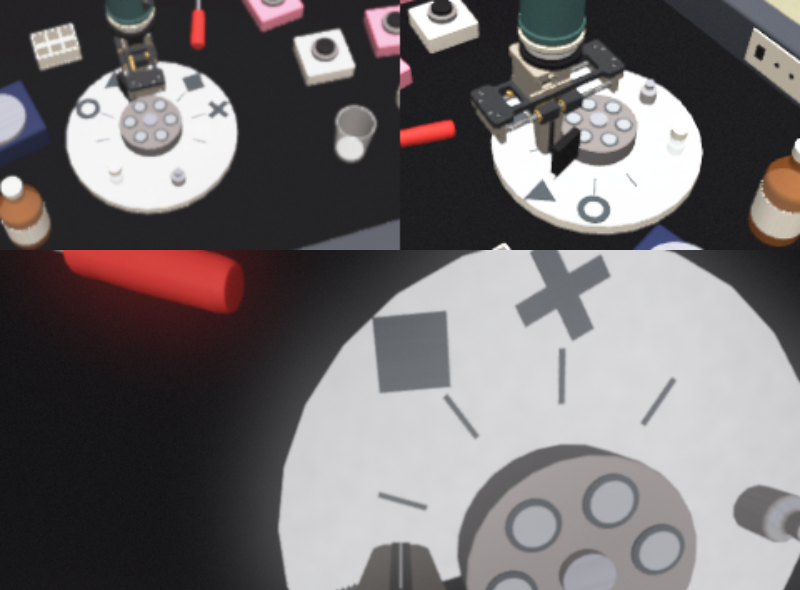

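The tab now points at the triangle (side view, about (565,150) in the crop) and both cameras give q≈0.6. Now the second click.

```bash
python3 - <<'E'
from h import *
arc(.27,.87)
robot.hold(.3)
arc(.87,.6,feed=100,step=.14)
p,r=pose(.6,130); robot.servo_line(p,feed=200)
p,r=pose(-.3,220); robot.movep(p,r)
snap('scene','f.png');snap('side','g.png')
tabang('scene');tabang('side')
for n in ('start_button_top',):
  for c in('scene','side'): print(pp(n,c))
a=cv2.imread('pics/f.png')[150:300,200:440];b=cv2.imread('pics/g.png')[150:300,230:470]
cv2.imwrite('pics/fg.png',cv2.resize(np.hstack([a,b]),(800,250)))
E
```

```text
q 0.58 F [-0.5 -0.2 -0.6] t 9.7
q 0.70 F [-0.5  3.9  0.5] t 10.0
q 0.82 F [-1.5  1.   0.3] t 10.3
q 0.94 F [ 0.2 -0.2  0.2] t 10.6
q 1.06 F [-0.4  0.9  0.4] t 10.9
q 0.79 F [-0.8 -0.2 -1.1] t 11.6
scene tab_aim 0.73 [ 511.9 -145.    20.1] [252. 216.] q=1.20
side tab 0.74 [ 541.  -108.    59.9] [349. 248.] q=1.20
side tab 0.4 [466.2 -77.5  21.2] [312. 265.] q=0.56
[(0.6, array([525.3, 301.9,  56.8]), array([395., 176.])), (0.51, array([508.2, 450.1,  60.2]), array([437., 159.])), (0.4, array([378.7, 251.8,  57.3]), array([363., 144.]))]
[(0.68, array([376.4, 255.4,  58.9]), array([210., 182.])), (0.61, array([513.9, 452.6,  61.6]), array([226., 127.])), (0.43, array([531.1, 298.8,  57.6]), array([255., 153.])), (0.28, array([7.212e+02, 2.761e+02, 5.000e-01]), array([317., 151.]))]
```

View pics/fg.png

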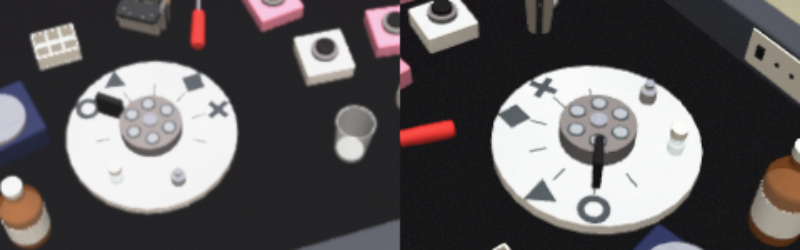

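The tab rests over the ring in both views, with q=1.20 from both cameras. Now I press the white box's button with force steps.

```bash
python3 - <<'E'
from h import *
B=np.array([528,300.5]);r=pose(-.3,0)[1]
robot.movep(np.r_[B,160],r)
robot.servo_line(np.r_[B,68],feed=120)
robot.hold(.2);f0=robot.observe()['contact_force'][2]
z=60
while z>46:
    robot.servo_line(np.r_[B,z],feed=20);robot.hold(.1)
    o=robot.observe();f=o['contact_force'][2]-f0;print(z,round(f,1),np.round(o['tcp_pos'],1))
    if f>12: break
    z-=1
robot.hold(.3)
im=snap('side','p.png')
robot.servo_line(np.r_[B,75],feed=60);robot.servo_line(np.r_[B,200],feed=200)
p,r=pose(-.6,260);robot.movep([400,120,260],r)
robot.hold(.5);print(robot.observe()['t'],robot.observe()['contact_force'])
f=snap('scene','q.png');g=snap('side','s.png')
tabang('scene');tabang('side')
c=lambda i,y,x:cv2.resize(i[y:y+150,x:x+240],(400,250))
cv2.imwrite('pics/pq.png',np.vstack([np.hstack([c(im,90,140),c(g,90,140)]),np.hstack([c(f,130,220),c(g,150,230)])])[:,:,::-1])
E
```

```text
60 0.2 [528.1 300.5  60. ]
59 -0.6 [528.  300.5  59. ]
58 -0.8 [528.  300.5  58. ]
57 1.4 [528.1 300.6  57.2]
56 1.1 [528.1 300.6  56.1]
55 2.9 [528.1 300.6  55.1]
54 2.7 [528.2 300.6  54.1]
53 3.5 [528.1 300.6  53.1]
52 5.0 [528.1 300.6  52.1]
51 7.0 [528.2 300.6  51.4]
50 13.0 [528.2 300.6  51.3]
23.2083 [ 0.07627094 -0.01319551 -0.00221447]
scene tab 0.6 [ 537.5 -112.9   60.9] [262. 212.] q=1.21
scene tab_aim 0.91 [ 511.4 -144.7   19.4] [252. 216.] q=1.20
scene tab_aim 0.37 [ 662.5 -120.2   19.3] [271. 257.] q=2.61
side tab 0.55 [ 355.2 -172.    -0.5] [292. 327.] q=0.79
```

View pics/pq.png

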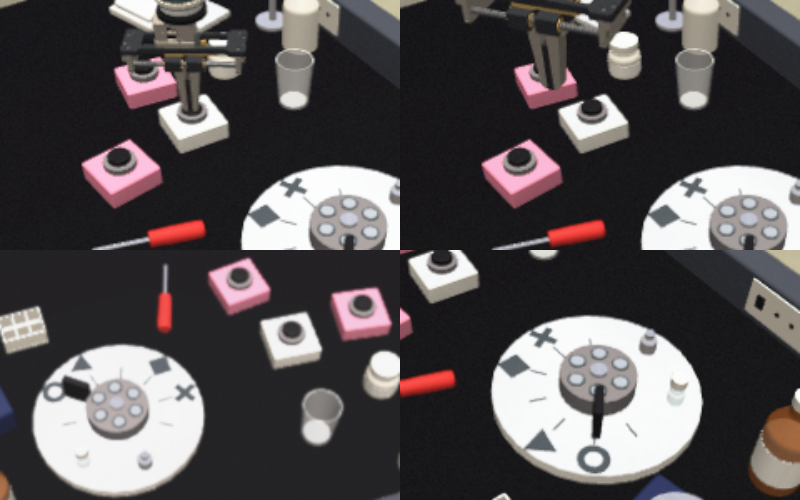

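The fingers pressed the white box's button, stopping hard about 6 mm down at 13 N. Afterwards the button is up again, the tab is still on the ring and the bystanders are in place.

```bash
python3 -c "
from h import *
robot.job_done()"
```

```text
the job is handed in; nothing more can be done
```

The selector is set to the ring and the start button has been pressed and released. I handed the job in after about 23 s of robot time; `job_done()` gives no verdict.

- **Selector:** I pushed the tab anticlockwise with closed fingertips, one click at a time: triangle first, then ring. After the second click both cameras read about 1.20 rad. After the button press the scene camera still read 1.20–1.21.
- **Button:** I then pressed the button on the white box, not the pink look-alikes. It met a hard stop after about 6 mm, at 13 N. The last pictures show it back up.
- **Bystanders:** the loose things in the picture crops I viewed stood where they had been. I did not re-measure their positions.
- **Disagreements:** after the press, the side camera's only tab detection was false: it landed on the cuvette tray. The picture from that camera does show the tab pointing at the ring. A few other low-confidence detections were also plainly wrong, and I ignored them.

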